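# Pack the extension tube and latch the accessory case

## Robot

A 6-joint arm with a two-finger parallel gripper is mounted at the origin on the work surface. World frame = base frame: x ahead of the robot, y to its left, z up, the work surface at z = 0. Lengths are in mm, angles in rad, forces in N, time in s.
With the tool pointing down it reaches from about 300 to 750 mm from the base axis. Payload 8.5 kg.
Tool frame: the origin (TCP) lies midway between the tips of the shut fingers; the grasp point (between the pads) lies 19 mm behind it; y points along the fingers, z is the direction in which the jaws open and shut, and the axes are right-handed (so a half turn about y gives the same grasp; the last joint's range is limited). The gripper opens to 88 mm and grips with 3 to 60 N. Pads are 18 mm wide; open, the fingers measure 123 mm over their backs; the gripper's body (75 mm by 187 mm) begins 45 mm behind the grasp point.
Start: joints at [0.951, 0.381, 1.297, -0, 1.464, -0.215], TCP at [216.599, 505.535, 238.748] pointing down, gripper open.
Joint ranges: [-3.11, 3.11], [-0.89, 2.33], [0.22, 2.48], [-1.42, 4.56], [0.17, 2.85], [-2.88, 2.88]. Speed limits (rad/s): [2.39, 2.39, 3.14, 3.14, 3.14, 3.14].

## Interface

Orientations are given as a rotation vector (axis times angle).
In Python, from bench import ctrl, imaging gives the robot as it stands. The module is installed in compiled form; this text tells all that it offers.
- The arm moves only by the tool carry_out, never from a script. Its argument "steps" is a list of rows, each a list of 4 numbers: the shift along the tool's x, y, z in m, then the turn about the tool's y in degrees. A call has 1 to 20 rows; each row is the pose to reach, as a shift and turn from the pose measured when the call began, along the tool's axes at that moment; what a row does not reach only later rows make up. A row lasts 1/8 s, in which the tool goes at most 62.5 mm and 10.7 degrees, less where a joint would pass 70% of its speed; a pose out of reach is approached as far as the arm can. A call with a gripper value outside its range is refused whole. "fingers" is the opening, from 0 (shut) to 1 (fully open), set as the call begins (left out, the last holds). The fingers move at their own pace and stop on an object; the grip force is fixed at half the most. Time passes only in rows, so rows that repeat a pose let the fingers close. It gives the time, the measured TCP pose, the force and the opening at its end, in the units of the state.
- ctrl.sense(): the state, without advancing time (a new reading comes with each control period).
- imaging.get_image(name): name is "side" or "top" or "wrist"; returns a dict with "pixels" (400x640x3 uint8, red, green, blue), "fx", "fy", "cx", "cy" (pixels), "R" (3x3) and "t" (3): a world point X has camera coordinates R X + t. Camera axes: x right, y down, z forward; pixel columns grow to the right and rows downward; lengths in mm; the calibration is good to about 2 mm. A picture is of the moment at which its call begins. There is no depth.
- ctrl.job_done(): hands the job in, once; it reports no verdict.
The state is a dict: "time": time; "joint_pos": joint angles; "qd": joint speeds; "joint_efforts": joint torques, N m; "ee_pos": TCP position; "tcp_rot": TCP orientation; "wrist_force": force on the tool from outside, world axes, zero at the start; "torque": the same for the moment, N m; "opening": finger opening in mm.
Only numpy, scipy, OpenCV 4.12 (cv2) and the standard library are available. Lean on these libraries where they do the work, as an engineer would, in place of code of your own. Each camera call takes 0.05 s, during which the arm holds its last target. There are 200 camera calls.

## Task

Stand the chrome extension tube in the empty round well of the open wooden case so that it sits on the well's floor, then close the lid fully, and then swing the steel hook on the lid down until it rests home against its catch pin. Leave the other pieces on the tray and the lens cap inside the case where they are.

Things in the scene. Friction and masses are not known exactly. Their poses are not given: they have to be found in the camera images.
- tube: chrome extension tube, a plain open tube 52 mm outside, 44 mm inside, 45 mm tall, about 90 g, standing upright on the tray or later in the well; origin at the centre of its underside, z along its axis. Either end may be up.
- case: dark wooden accessory case, 140 mm along its x, 240 mm along y, 75 mm tall without the lid, walls 6 mm, fixed to the tray; origin at the centre of its underside, z up. The lid's hinge runs along its -x top edge; hook and catch are on its +x outer face. A grey insert inside (top 36 mm above the underside) has two round wells: +y empty, -y holding a lens cap
- well (a point): centre of the mouth of the empty +y well, level with the insert's top, 39 mm below the case's rim, 12 mm to +x and 55 mm to +y of the case's origin; the well is 58 mm across, its floor 22 mm below this point; axes as the case's
- lid (a joint): lid angle in rad: 0 shut, 1.57 standing upright, grows as it opens; starts about upright. The lid is an 8 mm board, 140 x 240 mm, on a stiff hinge that stays where it is left
- lid_hinge (a point): middle of the lid's hinge line, on the top -x edge of the case, 75 mm above its underside; the hinge line runs along the case's y
- lid_edge (a point): middle of the lid's free edge on its outer face, 140 mm from the hinge; moves with the lid (its z is the outward normal of the lid's outer face, which is the top when shut)
- hook (a joint): hook angle in rad about an axis square to the lid's front edge: 0 shut, hanging straight down the case's +x face with its nose under the catch pin; grows as the hook swings out and up towards the case's -y; starts well swung out. A stiff pivot: it stays where it is left
- hook_pivot (a point): the hook's pivot on the lid's free edge, 10 mm outside the case's +x face when the lid is shut, 30 mm to -y of the case's middle; moves with the lid
- hook_stud (a point): middle of the hook's thumb stud, a round steel peg 10 mm thick that sticks out squarely from the hook arm, 35 mm from the pivot, its free length from 13 to 36 mm off the case's +x face when the lid is shut. The hook arm is a steel bar 10 mm wide, 5 mm thick, reaching 58 mm from the pivot to its nose
- catch (a point): the catch pin, a steel pin 7 mm thick sticking 16 mm out of the case's +x face, 25 mm above the case's underside; this point is on its axis, 10 mm out
- grip_ring: black silicone lens grip ring lying flat, 68 mm outside, 56 mm inside, 14 mm tall; bystander; origin at the centre of its underside
- shoe: small aluminium cold-shoe mount, 24 x 24 x 23 mm; bystander; origin at the centre of its underside
- prism: glass prism, 40 mm long along x, 44 mm wide, 22 mm tall ridge up; bystander; origin at the centre of its underside
- cap_case: lens cap 52 mm across, 10 mm tall, in the case's -y well; bystander; origin at the centre of its underside
- cap_small: lens cap 44 mm across, 9 mm tall, on the tray; bystander; origin at the centre of its underside
- cap_mid: lens cap 58 mm across, 10 mm tall, on the tray; bystander; origin at the centre of its underside
- cap_large: lens cap 72 mm across, 12 mm tall, on the tray; bystander; origin at the centre of its underside
Mind the look-alikes: they are no part of the job. Leave any red or yellow look-alike of the tube alone.

How it is judged (in metres and radians):
On the way, in this order (a step that is already met when the one before it is completed fails the run):
1. the tube stands on the floor of the empty well, let go, with the lid still open (horizontal distance between tube and well below 0.006 m and z of tube in the frame of well below -0.017 m and angle between the z axis of tube and the z axis of case, either way round below 0.1 rad and contact force between the fingers and tube below 0.1 N and value of joint lid above 0.5 rad), for 0.2 s.
2. the lid is shut, with the hook still swung out (value of joint lid below 0.04 rad and value of joint hook above 0.3 rad), for 0.2 s.
3. the hook is swung home onto its catch pin (value of joint hook below 0.08 rad and value of joint lid below 0.04 rad), for 0.2 s.
At the end, for the whole second after the job is handed in: the tube stands in the formerly empty well (within 6 mm of its centre, underside at least 17 mm below the well's mouth, upright within 0.1 rad, either end up), the lid is shut within 0.04 rad, the hook is home within 0.08 rad, and all is at rest (all of step 3 and horizontal distance between tube and well below 0.006 m and z of tube in the frame of well below -0.017 m and angle between the z axis of tube and the z axis of case, either way round below 0.1 rad and velocity of joint each of hook, lid below 0.05 rad/s and linear speed of tube below 0.02 m/s); the robot touches nothing.
It fails at once if a bystander (grip ring, cold-shoe mount, prism or any lens cap) is shifted by more than 20 mm (distance of any of grip_ring, shoe, prism, cap_case, cap_small, cap_mid, cap_large from where it was at the start of the episode above 0.02 m).
It also fails if it takes over 58 s, if anything falls off the work surface, if the arm or the gripper's body presses on something with over 40 N, if the wrist force passes 120 N, or if a joint passes its speed limit or range.

## Working session

There is one attempt and no reset: what is moved stays moved. The work goes in short steps, Python scripts to look and compute and a tool call to move; the robot and the scene stay as the last step left them, time stands still between calls to the robot, and variables do not carry over. Pictures are saved under pics/ and viewed, about 8 in all and at most 12, crops included, and the job is handed in when it is done.

Besides the shell and the picture viewer there is one more tool, called after "Request:" in YAML: its name, and indented under it one key for each argument. carry_out: Moves the arm, as the interface text tells. Its arguments: {"type":"object","properties":{"steps":{"type":"array","items":{"type":"array","items":{"type":"number"}}},"fingers":{"type":"number"}},"required":["steps"]}

```bash
mkdir -p pics; cat > h.py <<'E'
import numpy as np, cv2
from scipy.spatial.transform import Rotation as Ro
from bench import ctrl, imaging
def snap(n,f,crop=None,s=1):
    d=imaging.get_image(n); p=d['pixels'][:,:,::-1].copy()
    np.savez('pics/'+f+'.npz',**{k:np.array(d[k]) for k in ('fx','fy','cx','cy','R','t')},pixels=p)
    view(f,crop,s); return d
def view(f,crop=None,s=1):
    p=np.load('pics/'+f+'.npz')['pixels']
    if crop: p=p[crop[1]:crop[3],crop[0]:crop[2]]
    cv2.imwrite('pics/'+f+('_c%d_%d'%crop[:2] if crop else '')+'.png',cv2.resize(p,None,fx=s,fy=s,interpolation=cv2.INTER_CUBIC))
def ray(f,u,v):
    d=np.load('pics/'+f+'.npz'); c=np.array([(u-d['cx'])/d['fx'],(v-d['cy'])/d['fy'],1])
    return -d['R'].T@d['t'], d['R'].T@c
def onz(f,u,v,z):
    o,r=ray(f,u,v); return o+r*(z-o[2])/r[2]
def proj(f,X):
    d=np.load('pics/'+f+'.npz'); c=d['R']@np.array(X)+d['t']; return [round(float(d['fx']*c[0]/c[2]+d['cx']),1),round(float(d['fy']*c[1]/c[2]+d['cy']),1)]
def st():
    s=ctrl.sense(); R=Ro.from_rotvec(s['tcp_rot']).as_matrix()
    print('t',s['time'],'p',np.round(s['ee_pos'],1),'F',np.round(s['wrist_force'],1),'op',s['opening'],'q',np.round(s['joint_pos'],2)); print(R.round(3)); return s,R
E
python3 - <<'E'
from h import *
st()
snap('top','top0');snap('side','side0');snap('wrist','wr0')
for f in('top0','side0','wr0'):
    d=np.load('pics/'+f+'.npz');print(f,d['fx'],d['cx'],d['cy'],(-d['R'].T@d['t']).round(0),d['R'].round(2).tolist())
E
```

```text
t 0.0 p [216.4 505.3 238.1] F [0.1 0.4 1.2] op 87.95013237472298 q [ 0.95  0.38  1.3  -0.    1.46 -0.22]
[[ 0.919 -0.001  0.394]
 [-0.394 -0.001  0.919]
 [-0.    -1.    -0.001]]
top0 411.9134807339978 325.1696861707479 199.5849828044797 [ 180.   97. 1476.] [[0.01, -1.0, 0.0], [-0.98, -0.01, -0.19], [0.19, -0.0, -0.98]]
side0 487.85938186511413 324.72879118464556 196.6061618917005 [ -59. -648. 1171.] [[0.84, -0.54, 0.02], [-0.41, -0.66, -0.63], [0.35, 0.52, -0.78]]
wr0 354.9387539473924 320.50904064753684 199.67879976640242 [154. 533. 383.] [[0.4, 0.92, -0.0], [0.89, -0.38, 0.26], [0.24, -0.1, -0.97]]
```

View pics/top0.png

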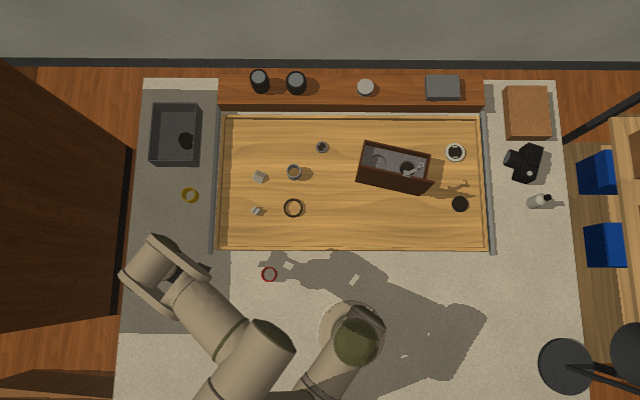

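View pics/side0.png

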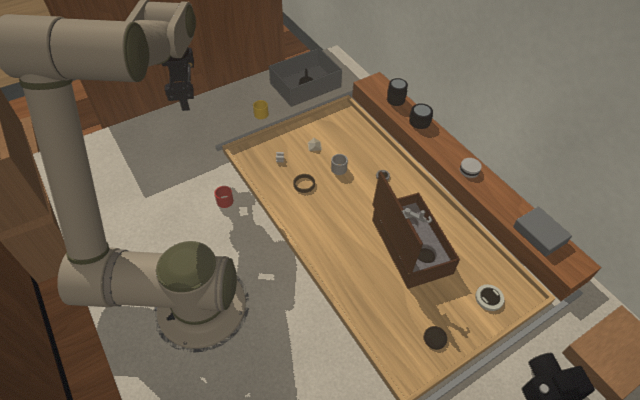

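The top view shows the case near px (395,167), with its hinge on the robot side, and the chrome tube near (294,172). The side view shows the tube at (339,163). Next I enlarge both.

```bash
python3 - <<'E'
from h import *
p=np.load('pics/top0.npz')['pixels'][125:225,240:480]; q=np.load('pics/side0.npz')['pixels'][130:300,290:470]
a=cv2.resize(p,None,fx=3.3,fy=3.3,interpolation=cv2.INTER_CUBIC); cv2.imwrite('pics/a.png',a)
cv2.imwrite('pics/b.png',cv2.resize(q,None,fx=3.5,fy=3.5,interpolation=cv2.INTER_CUBIC))
E
```

```text
(no output)
```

View pics/a.png

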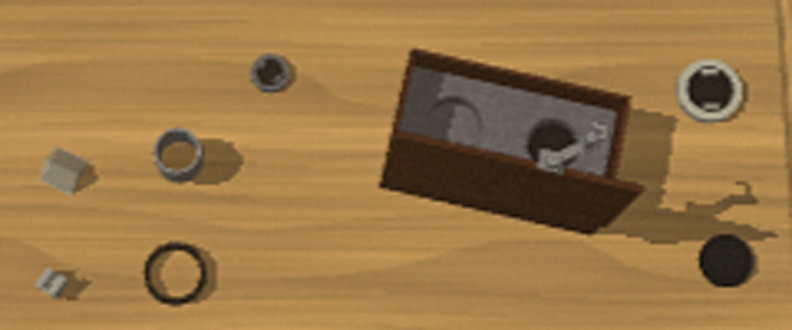

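View pics/b.png

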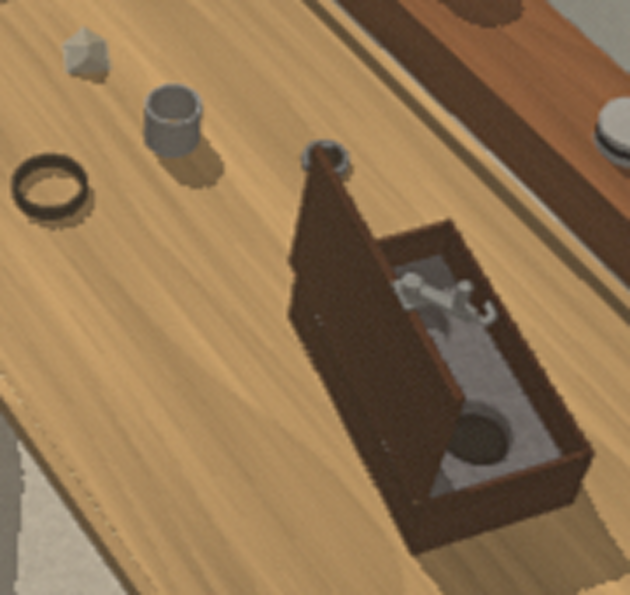

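```bash
cat > fit.py <<'E'
from h import *
from scipy.optimize import least_squares
T=lambda u,v:(240+u/3.3-.35,125+v/3.3-.35); S=lambda u,v:(290+u/3.5-.35,130+v/3.5-.35)
def case(p): # x,y,z,yaw
    c,s=np.cos(p[3]),np.sin(p[3]); return np.array([[c,-s,0],[s,c,0],[0,0,1]]),np.array(p[:3])
def lidpt(th,r,y,n): # r along the board, n outward normal
    return [-70+r*np.cos(th)-n*np.sin(th), y, 75+r*np.sin(th)+n*np.cos(th)]
obs=[('top0',T(413,50),[70,120,75],0),('top0',T(629,98),[70,-120,75],0),
('side0',S(591,454),[70,-120,75],0),('side0',S(450,222),[70,120,75],0),('side0',S(416,551),[-70,-120,0],0),('side0',S(580,503),[70,-120,0],0),
('side0',S(462,402),(140,-120,0),1),('side0',S(318,150),(140,120,4),1),('top0',T(641,188),(140,-120,0),1),('top0',T(400,134),(140,120,0),1),('top0',T(592,234),[-70,-120,75],2),('top0',T(381,187),[-70,120,75],2)]
def res(p):
    R,t=case(p); o=[]
    for f,uv,X,k in obs:
        if k==2: continue
        X=lidpt(p[4],*X) if k else X
        o+=list(np.array(proj(f,R@np.array(X)+t))-uv)
    return np.array(o)
E
python3 - <<'E'
from fit import *
o=onz('top0',*T(521,74),75)
r=least_squares(res,[o[0]-70,o[1],0,-.2,1.57],x_scale=[10,10,10,.1,.1],diff_step=1e-2,loss='soft_l1')
print(r.x.round(3),res(r.x).reshape(-1,2).round(1).tolist())
R,t=case(r.x); print('well',R@[12,55,36]+t)
for z in(0,10): print('tube top',onz('top0',*T(179,146),45+z),'side',onz('side0',*S(173,104),45+z))
print('stud?',)
for n,uv in(('grip',(176,273)),('prism',(66,171)),('shoe',(52,283)),('capS',(270,72))): print(n,onz('top0',*T(*uv),10))
E
```

```text
[ 5.77181e+02 -1.46187e+02  5.79100e+00 -2.18000e-01  1.56100e+00] [[-0.8, -1.2], [0.2, -1.2], [1.4, 0.4], [0.1, -0.2], [-1.0, 2.4], [-1.9, 0.9], [0.2, 0.4], [-2.1, 0.2], [0.3, -0.6], [-1.6, -0.7]]
well [600.7906762  -95.0833877   41.79144187]
tube top [568.18216534 205.23414352  45.        ] side [568.93438716 215.3537265   45.        ]
tube top [565.47234463 204.47608089  55.        ] side [563.36002877 207.68749788  55.        ]
stud?
grip [434.05175101 208.28605445  10.        ]
prism [548.14138526 332.69171028  10.        ]
shoe [422.10040102 343.4617016   10.        ]
capS [664.50834526 107.12513912  10.        ]
```

Request:
carry_out:
  steps:
    - [0.11, 0.017, -0.034, 42]
    - [0.22, 0.034, -0.068, 84]
    - [0.33, 0.05, -0.1, 126]
    - [0.439, 0.068, -0.137, 169.3]
    - [0.439, 0.068, -0.137, 169.3]
    - [0.439, 0.068, -0.137, 169.3]
    - [0.439, 0.068, -0.137, 169.3]
    - [0.439, 0.068, -0.137, 169.3]
    - [0.439, 0.068, -0.137, 169.3]
    - [0.439, 0.068, -0.137, 169.3]
    - [0.439, 0.068, -0.137, 169.3]
    - [0.439, 0.068, -0.137, 169.3]
    - [0.439, 0.068, -0.137, 169.3]
    - [0.439, 0.068, -0.137, 169.3]
    - [0.439, 0.068, -0.137, 169.3]
    - [0.439, 0.068, -0.137, 169.3]
    - [0.439, 0.068, -0.137, 169.3]
    - [0.439, 0.068, -0.137, 169.3]
    - [0.439, 0.068, -0.137, 169.3]
  fingers: 1

```text
time: 2.52
ee_pos: [566.0, 206.5, 170.3]
tcp_rot: [-0.228, -2.106, 2.108]
wrist_force: [0.5, -0.2, 0.1]
opening: 88.2
```

```bash
python3 - <<'E'
from h import *
st(); snap('wrist','wr1')
E
```

```text
t 2.525 p [566.  206.5 170.3] F [ 0.5 -0.2  0.1] op 88.23504006988574 q [ 0.15  0.53  1.26 -0.    1.36  1.94]
[[-0.977 -0.001 -0.215]
 [ 0.215 -0.001 -0.977]
 [ 0.001 -1.     0.001]]
```

View pics/wr1.png

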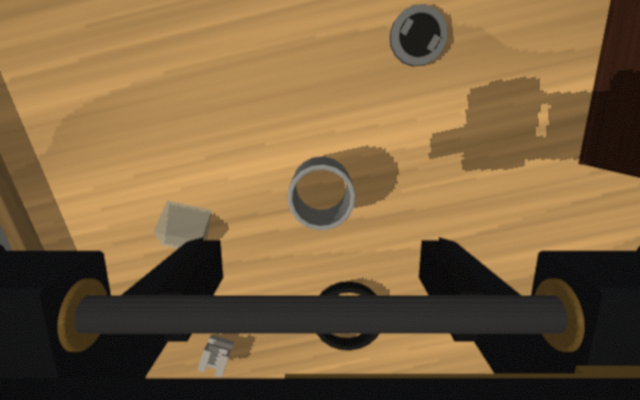

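```bash
python3 - <<'E'
from h import *
s,R=st() 
for z in(45,51,55):
    P=onz('wr1',321.7,196,z); print(z,P.round(1),'tool shift',(R.T@(P-s['ee_pos'])).round(1), 'width',(onz('wr1',355,196,z)-onz('wr1',289,196,z)).round(1), onz('top0',240+179/3.3-.35,125+146/3.3-.35,z).round(1))
E
```

```text
t 2.575 p [566.  206.5 170.3] F [-0.3  0.7 -0.4] op 87.96043631793577 q [ 0.15  0.53  1.26 -0.    1.36  1.94]
[[-0.977 -0.001 -0.215]
 [ 0.215 -0.001 -0.977]
 [ 0.    -1.     0.001]]
45 [561.4 206.9  45. ] tool shift [  4.5 125.3   0.5] width [-11.3 -50.7   0. ] [568.2 205.2  45. ]
51 [563.  206.6  51. ] tool shift [  2.9 119.3   0.4] width [-11.  -49.6   0. ] [566.6 204.8  51. ]
55 [564.  206.4  55. ] tool shift [  1.9 115.3   0.4] width [-10.8 -48.8   0. ] [565.5 204.5  55. ]
```

The tube rim is centred at px (322,196), almost under the TCP and about 3 mm to tool +x. I descend and grip.

Request:
carry_out:
  steps:
    - [0.003, 0.04, 0.0005, 0]
    - [0.003, 0.085, 0.0005, 0]
    - [0.003, 0.12, 0.0005, 0]
    - [0.003, 0.139, 0.0005, 0]
    - [0.003, 0.139, 0.0005, 0]
    - [0.003, 0.139, 0.0005, 0]

```text
time: 3.32
ee_pos: [563.4, 206.6, 32.3]
tcp_rot: [-0.23, -2.107, 2.108]
wrist_force: [-0.3, 0.2, 1.1]
opening: 88.5
```

Request:
carry_out:
  steps:
    - [0, 0, 0, 0]
    - [0, 0, 0, 0]
    - [0, 0, 0, 0]
    - [0, 0, 0, 0]
    - [0, 0, 0, 0]
    - [0, 0, 0, 0]
  fingers: 0.4

```text
time: 4.08
ee_pos: [563.4, 206.6, 32.4]
tcp_rot: [-0.23, -2.107, 2.108]
wrist_force: [-1.1, -0.4, 2.1]
opening: 51.5
```

Request:
carry_out:
  steps:
    - [0, -0.04, 0, 0]
    - [0, -0.09, 0, 0]
    - [-0.03, -0.118, 0, 0]
    - [-0.07, -0.118, 0.04, 0]
    - [-0.102, -0.118, 0.09, 0]
    - [-0.102, -0.118, 0.14, 0]
    - [-0.102, -0.118, 0.18, 0]
    - [-0.102, -0.118, 0.18, 0]
    - [-0.102, -0.118, 0.18, 0]

```text
time: 5.2
ee_pos: [624.3, 9.6, 150.4]
tcp_rot: [-0.23, -2.107, 2.108]
wrist_force: [0.0, -0.5, -0.3]
opening: 51.7
```

```bash
python3 - <<'E'
from h import *
st(); snap('wrist','wr2')
R=None
from fit import case
R,t=case([577.2,-146.2,5.8,-.218]); print(proj('wr2',R@[12,55,36]+t),[proj('wr2',R@np.array(c)+t) for c in([70,120,75],[70,-120,75],[64,114,75])])
E
```

```text
t 5.2 p [624.3   9.6 150.4] F [ 0.  -0.5 -0.3] op 51.73852436284055 q [-0.17  0.58  1.22 -0.    1.34  1.61]
[[-0.977  0.001 -0.215]
 [ 0.215 -0.    -0.977]
 [-0.001 -1.     0.   ]]
[466.3, 196.3] [[393.1, 117.8], [799.1, 117.9], [402.7, 128.2]]
```

View pics/wr2.png

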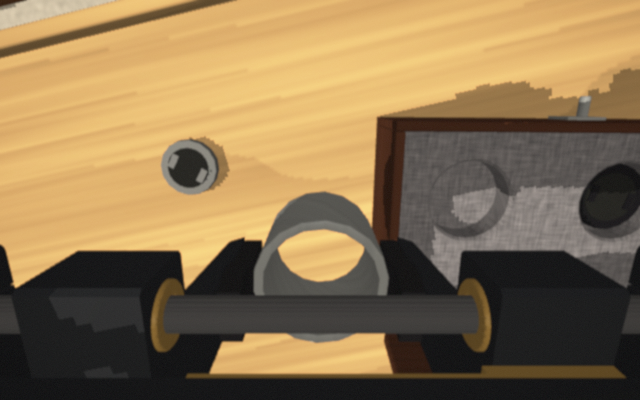

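```bash
python3 - <<'E'
from h import *
view('wr2',(365,85,640,290),2.9)
E
```

```text
(no output)
```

View pics/wr2_c365_85.png

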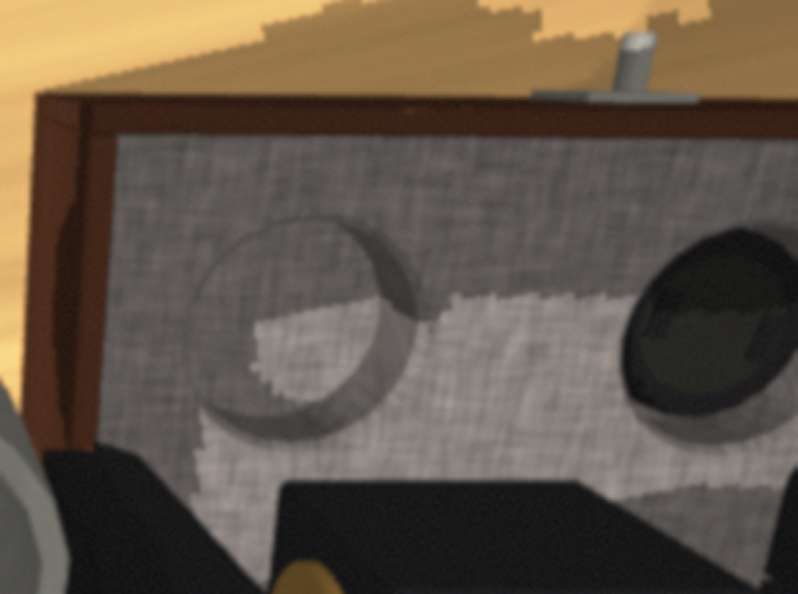

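```bash
python3 - <<'E'
from fit import *
C=lambda u,v:(365+u/2.9-.35,85+v/2.9-.35)
ob=[(C(85,100),[70,120,75],1),(C(118,135),[64,114,75],1),(C(38,93),[70,120,0],1),(C(304,327),[12,55,36],2),(C(638,36),[86,-30,27],1)]
def res2(p):
    R,t=case(p); return np.concatenate([w*(np.array(proj('wr2',R@np.array(X)+t))-uv) for uv,X,w in ob])
r=least_squares(res2,[577,-146,5,-.218],x_scale=[10,10,10,.1],diff_step=1e-2,loss='soft_l1'); print(r.x.round(3),res2(r.x).round(1))
def both(p): return np.concatenate([res(p),res2(p[:4])*1.5])
r=least_squares(both,[577,-146,5,-.218,1.56],x_scale=[10,10,10,.1,.1],diff_step=1e-2,loss='soft_l1'); print(r.x.round(3),res2(r.x[:4]).round(1))
s,Rt=st()
for z in (36,40,44):
  w=onz('wr2',*C(304,327),z); print(z,w.round(1),(Rt.T@(w-s['ee_pos'])).round(1))
# tube seen in hand: top rim centre
E
```

```text
[ 5.74954e+02 -1.47756e+02  4.52200e+00 -2.21000e-01] [ 2.3  1.2  0.4 -0.7 -0.9 -0.6 -2.6  1.2  8.9 -2. ]
[ 5.75931e+02 -1.47968e+02  5.87700e+00 -2.13000e-01  1.55700e+00] [ 1.8  1.2  0.1 -0.6 -1.4 -0.6 -1.2  0.8  9.6 -3.9]
t 5.25 p [624.4  10.1 150.4] F [ 0.8  0.2 -0.4] op 51.64276933230783 q [-0.17  0.58  1.22 -0.    1.34  1.61]
[[-0.977  0.001 -0.214]
 [ 0.214 -0.    -0.977]
 [-0.001 -1.     0.   ]]
36 [597.4 -99.4  36. ] [  3.  114.5 112.7]
40 [598.8 -97.9  40. ] [  1.9 110.5 111. ]
44 [600.2 -96.5  44. ] [  0.9 106.5 109.2]
```

Request:
carry_out:
  steps:
    - [0.0016, 0, 0.05, 0]
    - [0.0016, 0, 0.09, 0]
    - [0.0016, 0, 0.11, 0]
    - [0.0016, 0.03, 0.11, 0]
    - [0.0016, 0.06, 0.11, 0]
    - [0.0016, 0.076, 0.11, 0]
    - [0.0016, 0.076, 0.11, 0]
    - [0.0016, 0.076, 0.11, 0]

```text
time: 6.25
ee_pos: [600.0, -96.9, 75.6]
tcp_rot: [-0.23, -2.108, 2.11]
wrist_force: [-0.3, -0.1, -1.3]
opening: 51.5
```

Request:
carry_out:
  steps:
    - [0, 0.004, 0, 0]
    - [0, 0.007, 0, 0]
    - [0, 0.01, 0, 0]
    - [0, 0.01, 0, 0]

```text
time: 6.75
ee_pos: [599.9, -96.9, 65.3]
tcp_rot: [-0.23, -2.108, 2.109]
wrist_force: [-0.2, -0.6, -1.4]
opening: 51.7
```

Request:
carry_out:
  steps:
    - [0, 0.004, 0, 0]
    - [0, 0.008, 0, 0]
    - [0, 0.012, 0, 0]
    - [0, 0.015, 0, 0]
    - [0, 0.015, 0, 0]

```text
time: 7.38
ee_pos: [599.9, -96.9, 50.0]
tcp_rot: [-0.229, -2.108, 2.109]
wrist_force: [0.3, 0.0, -1.5]
opening: 51.7
```

Request:
carry_out:
  steps:
    - [0, 0.002, 0, 0]
    - [0, 0.0035, 0, 0]
    - [0, 0.0035, 0, 0]

```text
time: 7.75
ee_pos: [600.1, -97.0, 48.4]
tcp_rot: [-0.231, -2.108, 2.11]
wrist_force: [-5.1, 1.8, 13.2]
opening: 52.0
```

Request:
carry_out:
  steps:
    - [0, -0.001, 0, 0]
    - [0, -0.001, 0, 0]
    - [0, -0.001, 0, 0]
    - [0, -0.001, 0, 0]
  fingers: 0.76

```text
time: 8.25
ee_pos: [600.1, -96.9, 49.2]
tcp_rot: [-0.231, -2.108, 2.11]
wrist_force: [1.0, -1.0, -0.4]
opening: 66.8
```

Request:
carry_out:
  steps:
    - [0, -0.03, 0, 0]
    - [0, -0.06, 0, 0]
    - [0, -0.1, 0, 0]
    - [0, -0.1, -0.05, 0]
    - [0, -0.1, -0.1, 0]
    - [0, -0.1, -0.1, 0]
    - [0, -0.1, -0.1, 0]

```text
time: 9.12
ee_pos: [621.0, 0.4, 148.9]
tcp_rot: [-0.23, -2.108, 2.11]
wrist_force: [0.2, -1.3, -1.3]
opening: 67.0
```

```bash
python3 - <<'E'
from h import *
st(); snap('wrist','wr3')
a=np.load('pics/wr3.npz')['pixels']; snap('side','side1')
b=np.load('pics/side1.npz')['pixels'][130:310,340:480]
h=cv2.resize(b,None,fx=400/180,fy=400/180,interpolation=cv2.INTER_CUBIC)
cv2.imwrite('pics/m1.png',np.hstack([a[:,160:],h]))
E
```

```text
t 9.125 p [6.210e+02 4.000e-01 1.489e+02] F [ 0.2 -1.3 -1.3] op 66.99192610463767 q [-0.19  0.57  1.23 -0.    1.33  1.6 ]
[[-0.977  0.002 -0.213]
 [ 0.213 -0.001 -0.977]
 [-0.003 -1.     0.001]]
```

View pics/m1.png

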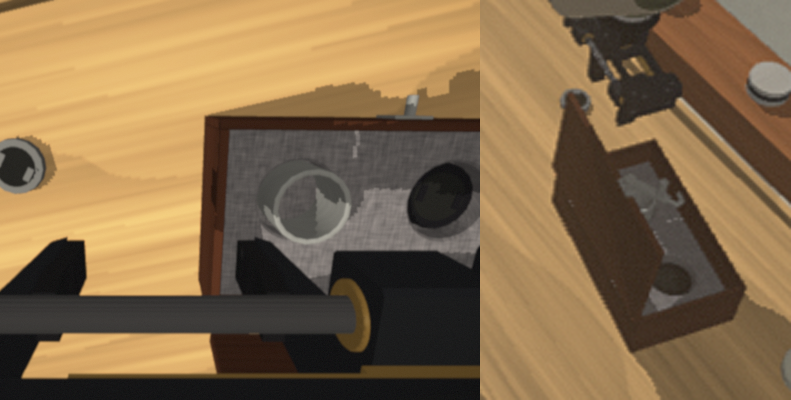

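The tube is in the well, with its rim around px (472,206) of the wrist view. The lid is still upright and clear of it. I now go over to the robot side of the lid with the fingers shut.

Request:
carry_out:
  steps:
    - [0, -0.05, 0, 0]
    - [0, -0.1, 0, 0]
    - [0, -0.145, 0, 0]
    - [0, -0.145, 0.02, 0]
    - [0.05, -0.145, 0.05, 0]
    - [0.1, -0.145, 0.075, 0]
    - [0.128, -0.145, 0.075, 0]
    - [0.128, -0.145, 0.075, 0]
    - [0.128, -0.1, 0.075, 0]
    - [0.128, -0.06, 0.075, 0]
    - [0.128, -0.041, 0.075, 0]
    - [0.128, -0.041, 0.075, 0]
    - [0.128, -0.041, 0.075, 0]
  fingers: 0

```text
time: 10.85
ee_pos: [480.5, -46.5, 190.1]
tcp_rot: [-0.233, -2.107, 2.11]
wrist_force: [-0.4, 0.5, -0.8]
opening: 0.5
```

```bash
cat > c.py <<'E'
from fit import *
P=[575.5,-147.9,5.2,-.216]
def cs():
    s,R=st(); C,t=case(P); print('TCP in case',(C.T@(np.array(s['ee_pos'])-t)).round(1)); return s,R
E
python3 - <<'E'
from c import *
cs()
E
```

```text
t 10.85 p [480.5 -46.5 190.1] F [-0.4  0.5 -0.8] op 0.547648066985319 q [-0.34  0.31  1.56 -0.    1.27  1.45]
[[-0.977  0.003 -0.215]
 [ 0.215 -0.002 -0.977]
 [-0.004 -1.     0.001]]
TCP in case [-114.5   78.7  184.9]
```

Request:
carry_out:
  steps:
    - [-0.012, 0, 0, 0]
    - [-0.02, 0, 0, 0]
    - [-0.03, 0, 0, 0]
    - [-0.044, 0, 0, 0]
    - [-0.058, 0.0025, 0, 0]
    - [-0.072, 0.0065, 0, 0]
    - [-0.085, 0.012, 0, 0]
    - [-0.0975, 0.019, 0, 0]
    - [-0.109, 0.028, 0, 0]
    - [-0.109, 0.028, 0, 0]

```text
time: 12.1
ee_pos: [587.7, -70.1, 161.5]
tcp_rot: [-0.233, -2.107, 2.109]
wrist_force: [0.9, 0.6, -0.8]
opening: 0.6
```

```bash
python3 - <<'E'
from c import *
cs(); snap('side','side2',(340,120,500,310),3)
E
```

```text
t 12.1 p [587.7 -70.1 161.5] F [ 0.9  0.6 -0.8] op 0.6040187241097502 q [-0.32  0.51  1.3  -0.    1.32  1.47]
[[-0.977  0.003 -0.215]
 [ 0.215 -0.001 -0.977]
 [-0.003 -1.     0.001]]
TCP in case [ -4.7  78.6 156.3]
```

View pics/side2_c340_120.png

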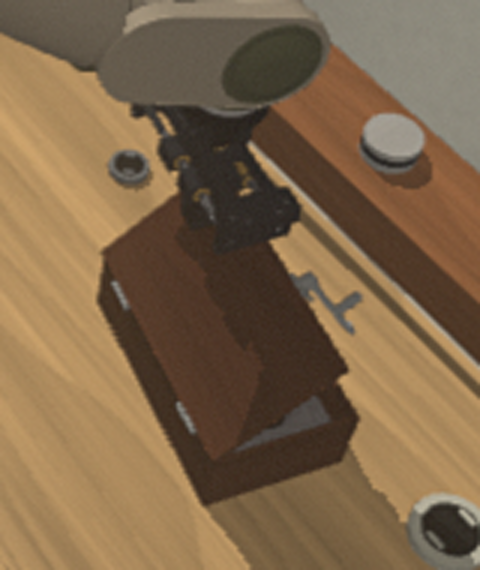

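The side view shows the lid at about 45° with the hook swung out beyond its free edge. I continue closing it.

Request:
carry_out:
  steps:
    - [-0.01, 0.01, 0, 0]
    - [-0.018, 0.021, 0, 0]
    - [-0.0255, 0.034, 0, 0]
    - [-0.031, 0.047, 0, 0]
    - [-0.0345, 0.06, 0, 0]
    - [-0.0355, 0.067, 0, 0]
    - [-0.0355, 0.07, 0, 0]
    - [-0.0355, 0.07, 0, 0]

```text
time: 13.15
ee_pos: [622.4, -77.8, 95.2]
tcp_rot: [-0.235, -2.108, 2.112]
wrist_force: [-9.7, 3.0, 22.0]
opening: 0.5
```

Request:
carry_out:
  steps:
    - [0, 0.002, 0, 0]
    - [0, 0.004, 0, 0]
    - [0, 0.004, 0, 0]

```text
time: 13.52
ee_pos: [622.4, -77.8, 95.1]
tcp_rot: [-0.238, -2.108, 2.115]
wrist_force: [-10.9, 2.2, 27.6]
opening: 0.1
```

Request:
carry_out:
  steps:
    - [0, 0.006, 0, 0]
    - [0, 0.008, 0, 0]
    - [0, 0.008, 0, 0]

```text
time: 13.9
ee_pos: [622.6, -77.9, 94.8]
tcp_rot: [-0.244, -2.109, 2.12]
wrist_force: [-22.5, 4.7, 54.5]
opening: 0.3
```

```bash
python3 - <<'E'
from c import *
cs()
for n in('side','wrist','top'): snap(n,n+'3')
I=lambda f,c,s:cv2.resize(np.load('pics/'+f+'.npz')['pixels'][c[1]:c[3],c[0]:c[2]],None,fx=s,fy=s,interpolation=cv2.INTER_CUBIC)
a=I('side3',(360,170,460,310),2.86)[:400,:286]; b=I('wrist3',(120,0,640,400),1)[:400]
print(a.shape,b.shape)
cv2.imwrite('pics/m2.png',np.hstack([a[:400],b]) )
E
```

```text
t 13.9 p [622.6 -77.9  94.8] F [-22.5   4.7  54.5] op 0.33743192291030033 q [-0.31  0.64  1.29 -0.    1.2   1.47]
[[-0.977  0.014 -0.214]
 [ 0.214 -0.007 -0.977]
 [-0.015 -1.     0.004]]
TCP in case [31.  78.5 89.6]
(400, 286, 3) (400, 520, 3)
```

View pics/m2.png

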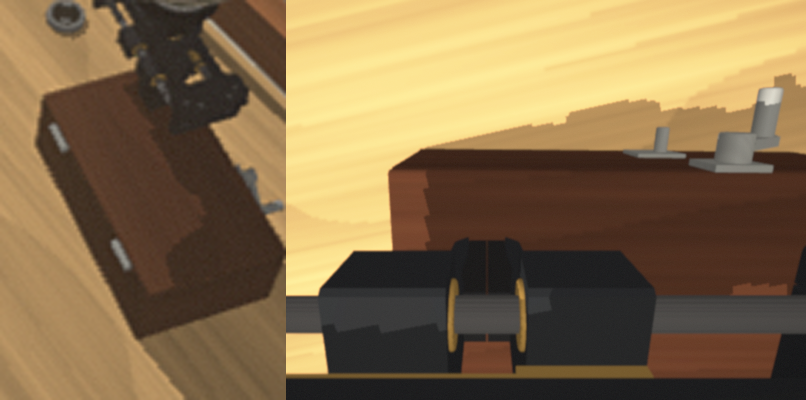

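```bash
python3 - <<'E'
from c import *
C=lambda u,v:(365+u/2.9-.35,85+v/2.9-.35); W=lambda u,v:(u-166,v)
ob=[('wr2',C(85,100),[70,120,75]),('wr2',C(118,135),[64,114,75]),('wr2',C(38,93),[70,120,0]),('wr2',C(304,327),[12,55,36]),('wrist3',W(389,170),[70,120,83])]
f=lambda q:np.concatenate([np.array(proj(n,case([q[0],q[1],12.2,q[2]])[0]@np.array(X)+case([q[0],q[1],12.2,q[2]])[1]))-uv for n,uv,X in ob])
g=lambda q:np.concatenate([2*f(q),res([q[0],q[1],12.2,q[2],1.56])])
for h in (f,g):
    r=least_squares(h,[575,-147,-.216],x_scale=[10,10,.1],diff_step=1e-2,loss='soft_l1'); print(r.x.round(3),f(r.x).round(1).tolist())
p=[r.x[0],r.x[1],12.2,r.x[2]]; print(p)
R,t=case(p)
def onx(n,uv,xc):
    o,d=ray(n,*uv); o=R.T@(o-t); d=R.T@d; return (o+d*(xc-o[0])/d[0]).round(1)
print('stud tip',onx('wrist3',W(770,93),106),'stud base',onx('wrist3',W(765,138),83),'pivot front',onx('wrist3',W(737,138),84),'pin tip',onx('wrist3',W(662,128),86))
view('wrist3',(440,60,640,210),4)
E
```

```text
[ 5.75468e+02 -1.46017e+02 -2.23000e-01] [2.1, 1.2, 0.6, -0.2, -1.6, -0.7, 0.5, 3.1, -4.6, -0.5]
[ 5.75716e+02 -1.46549e+02 -2.19000e-01] [2.4, 1.4, 0.9, -0.0, -1.4, -0.5, 1.1, 2.9, -4.2, -0.2]
[np.float64(575.7157656910304), np.float64(-146.54900691508382), 12.2, np.float64(-0.21865565103517237)]
stud tip [ 106.  -124.6  -34.1] stud base [ 83.  -38.3  79.5] pivot front [ 84.  -17.2  92.8] pin tip [86.  -4.8 58.9]
```

View pics/wrist3_c440_60.png

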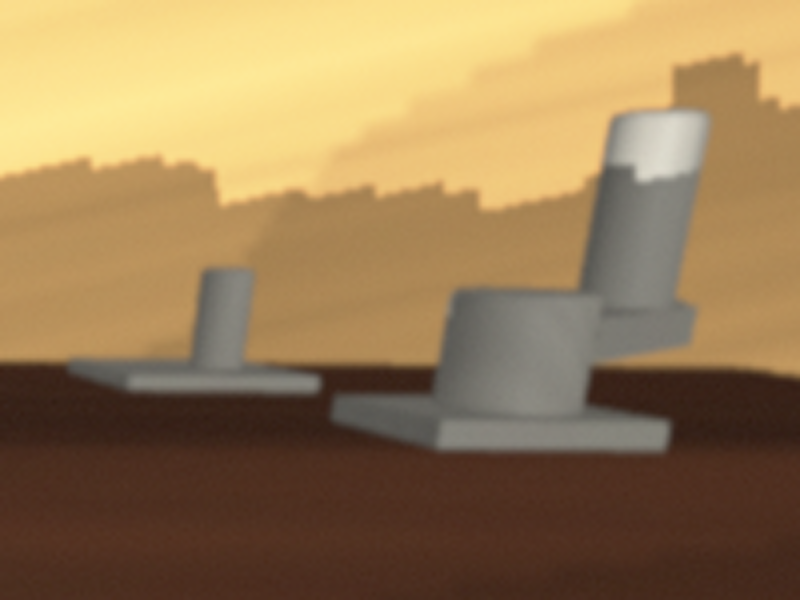

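```bash
python3 - <<'E'
from c import *
R,t=case([575.7,-146.5,12.2,-.219]); pr=lambda X:proj('wrist3',R@np.array(X)+t)
d=np.load('pics/wrist3.npz'); print('cam in case',(R.T@(-d['R'].T@d['t']-t)).round(1))
print('pin tip',pr([86,-30,25]),'obs',(440+228/4,60+270/4),'base',pr([70,-30,25]),' pivot',pr([72,-30,79]),pr([86,-30,79]),'obs',(440+512/4,60+418/4),(440+527/4,60+292/4), 'lid corner',pr([70,120,83]),'obs',(223,169))
for zp in(75,79):
  for a in np.arange(.6,1.9,.1): print(zp,a.round(2),'base',pr([83,-30-35*np.sin(a),zp-35*np.cos(a)]),'tip',pr([106,-30-35*np.sin(a),zp-35*np.cos(a)]), 'nose',pr([80,-30-58*np.sin(a),zp-58*np.cos(a)]))
print('obs base',(596.9,136),'tip',(605,88.8))
E
```

```text
cam in case [ 94.4  78.6 228.7]
pin tip [511.5, 125.1] obs (497.0, 127.5) base [507.7, 153.5]  pivot [573.7, 164.1] [579.7, 130.7] obs (568.0, 164.5) (571.75, 133.0) lid corner [218.8, 169.8] obs (223, 169)
75 0.6 base [571.3, 133.0] tip [579.5, 85.5] nose [570.1, 136.2]
75 0.7 base [579.7, 133.2] tip [588.3, 85.3] nose [582.7, 136.7]
75 0.8 base [588.3, 133.6] tip [597.3, 85.0] nose [595.8, 137.3]
75 0.9 base [596.9, 133.9] tip [606.4, 84.6] nose [609.2, 137.9]
75 1.0 base [605.6, 134.4] tip [615.5, 84.2] nose [622.9, 138.7]
75 1.1 base [614.3, 134.8] tip [624.7, 83.8] nose [636.9, 139.5]
75 1.2 base [622.9, 135.3] tip [633.8, 83.3] nose [651.1, 140.4]
75 1.3 base [631.4, 135.8] tip [642.8, 82.7] nose [665.4, 141.4]
75 1.4 base [639.6, 136.4] tip [651.6, 82.2] nose [679.9, 142.5]
75 1.5 base [647.6, 137.0] tip [660.1, 81.6] nose [694.2, 143.6]
75 1.6 base [655.1, 137.6] tip [668.2, 80.9] nose [708.4, 144.9]
75 1.7 base [662.1, 138.2] tip [675.8, 80.2] nose [722.2, 146.3]
75 1.8 base [668.5, 138.9] tip [682.8, 79.6] nose [735.5, 147.7]
79 0.6 base [576.8, 133.5] tip [585.4, 85.0] nose [575.1, 136.8]
79 0.7 base [585.5, 133.8] tip [594.5, 84.7] nose [588.1, 137.3]
79 0.8 base [594.3, 134.1] tip [603.8, 84.4] nose [601.5, 137.9]
79 0.9 base [603.3, 134.5] tip [613.2, 84.0] nose [615.3, 138.5]
79 1.0 base [612.3, 134.9] tip [622.7, 83.6] nose [629.5, 139.3]
79 1.1 base [621.3, 135.4] tip [632.2, 83.1] nose [643.9, 140.1]
79 1.2 base [630.2, 135.9] tip [641.7, 82.6] nose [658.7, 141.1]
79 1.3 base [639.1, 136.5] tip [651.1, 82.1] nose [673.6, 142.1]
79 1.4 base [647.7, 137.0] tip [660.3, 81.5] nose [688.7, 143.3]
79 1.5 base [656.0, 137.7] tip [669.2, 80.8] nose [703.7, 144.5]
79 1.6 base [663.9, 138.3] tip [677.8, 80.2] nose [718.6, 145.8]
79 1.7 base [671.3, 139.0] tip [685.8, 79.4] nose [733.2, 147.3]
79 1.8 base [678.1, 139.7] tip [693.3, 78.7] nose [747.3, 148.8]
obs base (596.9, 136) tip (605, 88.8)
```

The lid looks shut, and the tip stopped hard at 95 mm, which matches a 12 mm tray. The hook is out at about 0.9 rad, and the stud runs from px (597,136) to (605,89). Next I lift off and get the shifts to the hook.

Request:
carry_out:
  steps:
    - [0, -0.03, 0, 0]
    - [0, -0.06, 0, 0]
    - [0, -0.09, 0, 0]
    - [0, -0.09, 0, 0]
    - [0, -0.09, 0, 0]

```text
time: 14.68
ee_pos: [620.9, -77.1, 183.5]
tcp_rot: [-0.242, -2.108, 2.118]
wrist_force: [-0.6, -0.0, -0.3]
opening: 0.5
```

```bash
sed -i 's/^P=.*/P=[575.7,-146.5,12.2,-.219]/' c.py; python3 - <<'E'
from c import *
s,R=cs(); C,t=case(P); 
for X in([97,-98,95],[97,-98,33]): print(X,C@X+t,'shift',(R.T@(C@X+t-s['ee_pos'])).round(1))
print('yaw err deg',np.degrees(np.arctan2(-R[1,0],-R[0,0])-P[3]))
E
```

```text
t 14.675 p [620.9 -77.1 183.5] F [-0.6 -0.  -0.3] op 0.47020512482658866 q [-0.31  0.55  1.17 -0.    1.41  1.47]
[[-0.977  0.012 -0.214]
 [ 0.214 -0.006 -0.977]
 [-0.013 -1.     0.003]]
TCP in case [ 29.1  77.5 171.3]
[97, -98, 95] [ 649.09231909 -263.23288953  107.2       ] shift [-66.2  77.8 175.5]
[97, -98, 33] [ 649.09231909 -263.23288953   45.2       ] shift [-65.4 139.8 175.3]
yaw err deg 0.21536170144189445
```

Request:
carry_out:
  steps:
    - [-0.02, 0, 0.05, 0]
    - [-0.045, 0, 0.1, 0]
    - [-0.066, 0, 0.15, 0]
    - [-0.066, 0, 0.1755, 0]
    - [-0.066, 0, 0.1755, 0]
    - [-0.066, 0.04, 0.1755, 0]
    - [-0.066, 0.08, 0.1755, 0]
    - [-0.0655, 0.11, 0.1755, 0]
    - [-0.0655, 0.125, 0.1755, 0]
    - [-0.0655, 0.14, 0.1755, 0]
    - [-0.0655, 0.14, 0.1755, 0]
    - [-0.0655, 0.14, 0.1755, 0]

```text
time: 16.18
ee_pos: [649.6, -263.6, 46.1]
tcp_rot: [-0.244, -2.108, 2.12]
wrist_force: [-0.2, -1.5, 0.2]
opening: 0.4
```

```bash
python3 - <<'E'
from c import *
cs()
E
```

```text
t 16.175 p [ 649.6 -263.6   46.1] F [-0.2 -1.5  0.2] op 0.36370982051382383 q [-0.55  0.8   1.09  0.    1.24  1.23]
[[-0.977  0.014 -0.214]
 [ 0.213 -0.007 -0.977]
 [-0.015 -1.     0.004]]
TCP in case [ 97.5 -98.2  33.9]
```

Request:
carry_out:
  steps:
    - [0, 0, -0.006, 0]
    - [0, 0, -0.012, 0]
    - [0, 0, -0.018, 0]
    - [0, 0, -0.024, 0]
    - [0, 0, -0.03, 0]
    - [0, 0, -0.03, 0]

```text
time: 16.92
ee_pos: [656.1, -233.6, 45.9]
tcp_rot: [-0.243, -2.109, 2.12]
wrist_force: [-0.3, 0.1, -0.4]
opening: 0.8
```

Request:
carry_out:
  steps:
    - [0, 0, -0.004, 0]
    - [0, 0, -0.008, 0]
    - [0, 0, -0.012, 0]
    - [0, 0, -0.012, 0]

```text
time: 17.42
ee_pos: [658.8, -221.3, 45.9]
tcp_rot: [-0.242, -2.11, 2.119]
wrist_force: [-0.4, 1.1, 0.3]
opening: 0.7
```

```bash
python3 - <<'E'
from c import *
cs()
E
```

```text
t 17.425 p [ 658.8 -221.3   45.9] F [-0.4  1.1  0.3] op 0.7018159024992562 q [-0.49  0.79  1.11  0.    1.23  1.29]
[[-0.977  0.014 -0.213]
 [ 0.213 -0.006 -0.977]
 [-0.015 -1.     0.003]]
TCP in case [ 97.3 -55.   33.7]
```

Request:
carry_out:
  steps:
    - [0, 0, -0.003, 0]
    - [0, 0, -0.006, 0]
    - [0, 0, -0.006, 0]

```text
time: 17.8
ee_pos: [659.9, -216.1, 45.9]
tcp_rot: [-0.243, -2.108, 2.121]
wrist_force: [-0.6, -4.7, -0.8]
opening: 0.2
```

Request:
carry_out:
  steps:
    - [0, 0, -0.003, 0]
    - [0, 0, -0.004, 0]
    - [0, 0, -0.004, 0]

```text
time: 18.18
ee_pos: [660.2, -215.5, 46.0]
tcp_rot: [-0.244, -2.102, 2.126]
wrist_force: [-4.4, -15.3, -1.6]
opening: 0.2
```

```bash
python3 - <<'E'
from c import *
cs()
E
```

```text
t 18.175 p [ 660.2 -215.5   46. ] F [ -4.4 -15.3  -1.6] op 0.22212635381429485 q [-0.48  0.79  1.11 -0.01  1.22  1.3 ]
[[-0.977  0.013 -0.214]
 [ 0.214 -0.013 -0.977]
 [-0.015 -1.     0.01 ]]
TCP in case [ 97.4 -49.   33.8]
```

Resistance rose hard at case y ≈ -49, where the stud should be home. I back off and look.

Request:
carry_out:
  steps:
    - [0, 0, 0.015, 0]
    - [0, 0, 0.04, 0]
    - [0, -0.04, 0.05, 0]
    - [0, -0.09, 0.05, 0]
    - [0, -0.13, 0.03, 0]
    - [0, -0.13, 0, 0]
    - [-0.03, -0.13, -0.02, 0]
    - [-0.03, -0.13, -0.02, 0]
    - [-0.03, -0.13, -0.02, 0]

```text
time: 19.3
ee_pos: [691.5, -201.7, 176.0]
tcp_rot: [-0.244, -2.101, 2.125]
wrist_force: [-0.0, -0.5, 0.1]
opening: 0.7
```

```bash
python3 - <<'E'
from c import *
cs()
snap('wrist','wrist4'); snap('side','side4')
C,t=case(P); pr=lambda X:proj('wrist4',C@np.array(X)+t)
print('pivot',pr([86,-30,79]),'stud base/tip',pr([83,-30,44]),pr([106,-30,44]),'a=.15 tip',pr([106,-35.2,44.4]),'pin',pr([86,-30,25]))
a=np.load('pics/wrist4.npz')['pixels']; b=np.load('pics/side4.npz')['pixels'][170:310,360:470]
a=cv2.resize(a[0:260,200:500],None,fx=1.7,fy=1.7,interpolation=cv2.INTER_CUBIC); b=cv2.resize(b,None,fx=2.5,fy=a.shape[0]/140,interpolation=cv2.INTER_CUBIC)
cv2.imwrite('pics/m4.png',np.hstack([a,b]));print(a.shape,b.shape)
E
```

```text
t 19.3 p [ 691.5 -201.7  176. ] F [-0.  -0.5  0.1] op 0.6652272145973901 q [-0.45  0.73  0.85 -0.01  1.55  1.34]
[[-0.977  0.012 -0.215]
 [ 0.215 -0.012 -0.977]
 [-0.014 -1.     0.01 ]]
TCP in case [125.1 -28.7 163.8]
pivot [321.9, 260.1] stud base/tip [321.3, 245.5] [321.3, 218.0] a=.15 tip [328.0, 218.2] pin [321.0, 233.9]
(442, 510, 3) (442, 275, 3)
```

View pics/m4.png

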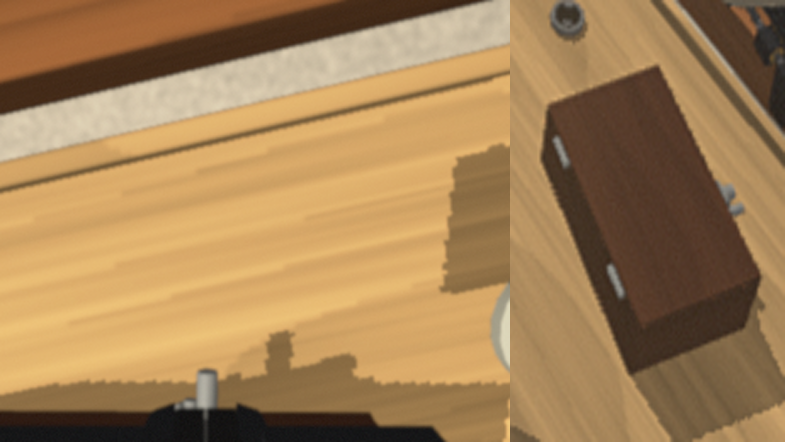

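The stud tip shows at px (322,219), against a predicted (321,218) for home. To be sure, I push once more, harder, and compare the stop.

Request:
carry_out:
  steps:
    - [0.015, 0, 0.03, 0]
    - [0.028, 0, 0.046, 0]
    - [0.028, 0.04, 0.046, 0]
    - [0.028, 0.08, 0.046, 0]
    - [0.028, 0.11, 0.046, 0]
    - [0.028, 0.13, 0.046, 0]
    - [0.028, 0.13, 0.046, 0]
    - [0.028, 0.13, 0.035, 0]
    - [0.028, 0.13, 0.025, 0]
    - [0.028, 0.13, 0.02, 0]
    - [0.028, 0.13, 0.016, 0]
    - [0.028, 0.13, 0.014, 0]
    - [0.028, 0.13, 0.014, 0]

```text
time: 21.02
ee_pos: [662.0, -215.5, 47.0]
tcp_rot: [-0.247, -2.092, 2.132]
wrist_force: [-5.1, -19.0, 0.3]
opening: 0.5
```

```bash
python3 - <<'E'
from c import *
cs()
E
```

```text
t 21.025 p [ 662.  -215.5   47. ] F [ -5.1 -19.    0.3] op 0.5256676258902663 q [-0.48  0.79  1.1  -0.01  1.22  1.31]
[[-0.976  0.012 -0.217]
 [ 0.216 -0.02  -0.976]
 [-0.016 -1.     0.017]]
TCP in case [ 99.3 -48.6  34.8]
```

Request:
carry_out:
  steps:
    - [0, 0, -0.003, 0]
    - [0, 0, -0.005, 0]
    - [0, 0, -0.005, 0]
    - [0, 0, -0.005, 0]

```text
time: 21.52
ee_pos: [662.1, -215.5, 47.4]
tcp_rot: [-0.248, -2.083, 2.139]
wrist_force: [-6.0, -20.0, -1.5]
opening: 0.7
```

Request:
carry_out:
  steps:
    - [0, 0, 0.015, 0]
    - [0, 0, 0.04, 0]
    - [0, -0.04, 0.05, 0]
    - [0, -0.09, 0.05, 0]
    - [0, -0.13, 0.03, 0]
    - [0, -0.13, -0.01, 0]
    - [0.03, -0.15, -0.06, 0]
    - [0.03, -0.15, -0.06, 0]
    - [0.03, -0.15, -0.06, 0]

```text
time: 22.65
ee_pos: [644.3, -147.1, 195.4]
tcp_rot: [-0.249, -2.083, 2.14]
wrist_force: [-0.2, 0.3, -0.2]
opening: 0.7
```

```bash
python3 - <<'E'
from c import *
cs(); snap('wrist','wrist5'); snap('side','side5')
# stud / pivot bright-grey blobs: saturation mask near predicted pixels
C,t=case(P); pr=lambda X:proj('wrist5',C@np.array(X)+t)
print('pred pivot',pr([72,-30,79]),pr([86,-30,79]),'stud',pr([83,-30,44]),pr([106,-30,44]),'a=.15',pr([106,-35.2,44.4]),'pin',pr([86,-25,25]))
p=np.load('pics/wrist5.npz')['pixels']; hsv=cv2.cvtColor(p,cv2.COLOR_BGR2HSV)
m=((hsv[...,1]<45)&(hsv[...,2]>70)).astype(np.uint8)
n,l,s,c=cv2.connectedComponentsWithStats(m)
for i in range(1,n):
    if s[i,4]>40: print(s[i].tolist(),c[i].round(1))
u,v=map(int,pr([90,-30,60])); 
for r in range(v-60,v+70,4): print(r,''.join('#' if x else '.' for x in m[r,u-60:u+60:1]))
print(u)
E
```

```text
t 22.65 p [ 644.3 -147.1  195.4] F [-0.2  0.3 -0.2] op 0.7074250803470641 q [-0.39  0.6   1.04 -0.02  1.48  1.4 ]
[[-0.976  0.011 -0.219]
 [ 0.218 -0.028 -0.975]
 [-0.017 -1.     0.025]]
TCP in case [ 67.1  14.4 183.2]
pred pivot [378.6, 192.6] [379.3, 173.6] stud [371.2, 169.8] [372.1, 141.3] a=.15 [378.6, 141.3] pin [361.9, 162.8]
[7, 0, 330, 76, 5300] [163.4  32.2]
[529, 81, 84, 80, 3025] [568.2 120.2]
[338, 143, 60, 56, 1342] [370.3 177.7]
[22, 198, 48, 44, 1017] [ 47.2 219.4]
[289, 311, 64, 22, 1094] [320.4 320.9]
[46, 312, 108, 18, 919] [112.4 320. ]
[488, 313, 110, 17, 818] [530.6 320.9]
104 ........................................................................................................................
108 ........................................................................................................................
112 ........................................................................................................................
116 .......................................................................................................................
[... 2930 characters left out ...]
.......................................................................
216 ........................................................................................................................
220 ........................................................................................................................
224 ........................................................................................................................
228 ........................................................................................................................
232 ........................................................................................................................
374
```

```bash
python3 -c "
from bench import ctrl
print(ctrl.job_done())"
```

```text
the job is handed in; nothing more can be done
None
```

The tube is in the empty well, the lid is shut, and the hook is home on its catch pin. I handed the job in at about 22.7 s of the 58 s. The hand-in gives no verdict, so these are my own checks.

- **Tube:** I lowered it about 17 mm into the well. Contact came about 2 mm early, when the fingertips met the insert rather than the tube meeting the floor, so the tube dropped the last 2 mm or so on release. The picture afterwards showed it upright in the well. I couldn't look again once the lid was down.
- **Lid:** it came to a hard stop with its top at 95 mm, pressed with up to 55 N. My camera fit put the case base at about 5 mm, which would mean a top at 88 mm. The insert contact put the base at about 12 mm, which matches a shut lid, and the side view showed it closed.
- **Hook:** two pushes stopped at the same place, at 15 N and then 20 N. In the wrist images the stud is about 1 mm from where it should be when home, roughly 0.03 rad. The last of these I checked by image code only, because all 12 picture views were used.
- **Unexplained:** the catch pin appeared about 5 mm to +y of the hook's line. I took this as where the pin sits and left it unresolved.
- **Other pieces:** I didn't re-measure their positions. No unexpected forces showed up on the way, and I kept the path clear of them.
- **At hand-in:** the arm was hovering clear of everything, with about 0 N on the wrist.

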